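Tip the kiln props into the spring-flap return box

ROBOT

A 6-joint arm with a two-finger parallel gripper is mounted at the origin on the work surface. World frame = base frame: x ahead of the robot, y to its left, z up, the work surface at z = 0. Lengths are in m, angles in rad, forces in N, time in s.
With the tool pointing down it reaches from about 0.35 to 0.8 m from the base axis. Payload 7.3 kg.
Tool frame: the origin (TCP) lies midway between the tips of the shut fingers; the grasp point (between the pads) lies 19 mm behind it; z points along the fingers, y is the line along which they close (so a half turn about z gives the same grasp; the last joint's range is limited). The gripper opens to 85 mm and grips with 20 to 120 N. Pads are 22 mm wide; open, the fingers measure 114 mm over their backs; the gripper's body (76 mm by 85 mm) begins 54 mm behind the grasp point. The pads swing forward as they close: fully open they stand 13 mm farther back than shut.
Start: joints at [-1.393, 0.342, 1.524, -0, 1.275, -0.146], TCP at [0.167, -0.498, 0.231] pointing down, gripper open.
Joint ranges: [-2.53, 2.53], [-0.77, 2.02], [0.04, 2.7], [-1, 4.14], [0.28, 2.66], [-3.11, 3.11]. Speed limits (rad/s): [2.57, 2.57, 3.14, 3.14, 3.14, 3.14].

INTERFACE

Orientations are given as a unit quaternion [x, y, z, w].
In Python, from bench import telemetry, camera, camera_params, ticket gives the robot as it stands.
- The arm moves only by the tool servo_tool, never from a script. Its argument "series" is a list of rows, each a list of 7 numbers: the shift along the tool's x, y, z in cm, then the turn, a rotation vector about the tool's x, y, z in degrees, then the opening, from -1 (shut) to 1 (fully open), so that 0 is half open. In form: [[x, y, z, wx, wy, wz, hand], ...]. A call has 1 to 10 rows; each row is the pose to reach, as a shift and turn from the pose commanded when the call began, along the tool's axes at that moment; what a row does not reach only later rows make up. A row lasts 1/12 s, in which the tool goes at most 41.7 mm and 7.16 degrees, less where a joint would pass 70% of its speed; a pose out of reach is approached as far as the arm can. A call with a gripper value outside its range is refused whole. The fingers move at their own pace and stop on an object; the grip force is fixed at half the most. Time passes only in rows, so rows that repeat a pose let the fingers close. It gives the time, the measured TCP pose, the force, the opening and the grip force at its end, in the units of the state.
- telemetry.get_obs(): the state, without advancing time (a new reading comes with each control period).
- camera(name): name is "scene" or "side" or "wrist"; returns the picture (400x640x3 uint8, blue, green, red); there is no depth.
- camera_params(name): a dict with "mtx" (3x3 intrinsics, pixels), "rvec" (rotation vector, rad) and "tvec" (3), from world to camera coordinates, as OpenCV has them. Camera axes: x right, y down, z forward; pixel columns grow to the right and rows downward; lengths in m; the calibration is good to about 2 mm. The wrist camera is an equidistant fisheye: a pixel r from the principal point sees the ray r / f radians off the axis. A picture is of the moment at which its call begins: read the wrist's pose just before it. camera_params takes no time and is no camera call; for the wrist camera it gives the pose at the moment of the call.
- ticket.sign_off(): hands the job in; it is judged then, once.
The state is a dict: "time_s": time; "joint_pos": joint angles; "qvel": joint speeds; "joint_efforts": joint torques, N m; "ee_pos": TCP position; "eef_rot": TCP orientation; "wrist_force": force on the tool from outside, world axes, zero at the start; "moment": the same for the moment, N m; "opening": opening from 0.0 (shut) to 1.0 (fully open); "finger_force": force on a finger pad.
Only numpy, scipy, OpenCV 4.12 (cv2) and the standard library are available. Lean on these libraries where they do the work, as an engineer would, in place of code of your own. Each camera call takes 0.05 s, during which the arm holds its last target. There are 200 camera calls.

TASK

Pick up the stray kiln prop from the table and lay it in the scoop with the other two, then lift the scoop by its handle, push the return box's spring flap open with the scoop's front edge and tip all three props through the opening. Keep the fingers themselves off the return box. Finally set the empty scoop back level on the middle of its round bat, leave the flap closed, and do not disturb the other things on the table.

Things in the scene. Friction and masses are not known exactly. Their poses are not given: they have to be found in the camera images.
- stray: stray prop lying on the table, any yaw: square stoneware kiln prop, buff, 80 mm long (its x axis), 26 x 26 mm in section, about 70 g; origin at the centre of its underside (the centre of the prop is 13 mm along its +z)
- prop_a: prop lying lengthwise in the rear of the scoop, left or right of its middle: square stoneware kiln prop, buff, 80 mm long (its x axis), 26 x 26 mm in section, about 70 g; origin at the centre of its underside (the centre of the prop is 13 mm along its +z)
- prop_b: prop lying lengthwise in the rear of the scoop, beside the other: square stoneware kiln prop, buff, 80 mm long (its x axis), 26 x 26 mm in section, about 70 g; origin at the centre of its underside (the centre of the prop is 13 mm along its +z)
- scoop: open aluminium scoop, wooden handle, 180 x 108 mm, about 220 g, on the bat. Origin on its underside; +x to its open front (no front wall), +z up. Floor 4 mm thick from x = -85 to +95 mm, back wall at -85, inner width 100; side walls 4 mm thick, tops at z = 34 mm, from x = +25 mm forward at z = 20. Props slide on it at slopes beyond about 25 to 36 degrees
- handle (a point): grip point in the middle of the scoop's handle: wooden bar along the scoop's x, 16 mm wide (scoop y), 18 mm high, from scoop x = -85 to -15 mm, its centre line 76 mm above the underside, held only by a post at the rear end; the point is at scoop x = -35 mm
- lip (a point): middle of the scoop's front edge, on the underside, at scoop x = +95 mm; the edge is 108 mm wide
- free_floor (a point): middle of the free front part of the scoop's floor, on its upper face, at scoop x = +52 mm, 4 mm above the underside; the free part runs from about x = +10 to +95 mm, inner width 100 mm
- bat: round dark wooden bat, 220 mm across, 6 mm thick, fixed to the table; origin at the centre of its underside
- hopper: fixed return box, 220 (its x) x 200 (its y) x 170 mm high, clear walls 6 mm, floor 8 mm, blue deck; origin at the centre of its underside, +z up. Its front (-x) faces away from the robot; one pours towards its +x. The opening in the deck, x = -60 to +44 mm and y = -70 to +70 mm, is covered by the flap; below the deck the box is hollow out to its walls
- hinge (a point): middle of the flap's hinge, on the box's front edge of the opening, level with the top of the deck, at box x = -60 mm, z = 170 mm; the hinge axis is along the box's y
- flap_edge (a point): middle of the flap's free edge, 102 mm from the hinge, on its top face
- flap (a joint): angle of the yellow flap (102 x 134 mm, 4 mm thick) in rad: 0 closed, level with the deck, growing as it swings down into the box, at most 1.25. A spring closes it by itself; it stays shut under the weight of one or two props; pushing it down 60 mm from the hinge takes about 3 N at first and 7 N at 0.9 rad
- red_cup: bystander: red cup, 76 mm across, 105 mm high, origin under its centre
- pinch_pot: bystander: clay bowl, 84 mm across, 50 mm high, origin under its centre
- slip_jar: bystander: small blue jar, 52 mm across, 70 mm high, near the bat, origin under its centre
- clay_pot: bystander: dark clay pot, 72 mm across, 60 mm high, near the return box, origin under its centre
- green_tumbler: bystander: green tumbler, 72 mm across, 120 mm high, origin under its centre
- rib_tool: bystander: flat spatula, 120 mm long along its x, lying on the table, origin under its middle
- dark_bottle: bystander: dark bottle, 72 mm across, 210 mm high, origin under its centre
Not all that is in view belongs to the job. What is shaped like the scoop but red is not meant.

How it is judged:
By the outcome, as a careful person would: the job done as asked, in the order asked, and still so for the second after the job is handed in, with the robot touching nothing.
It also fails if it takes over 67 s, if anything falls off the work surface, if the arm or the gripper's body presses on something with over 40 N, if the wrist force passes 120 N, or if a joint passes its speed limit or range.

## Working session

There is one attempt and no reset: what is moved stays moved. The work goes in short steps, Python scripts to look and compute and a tool call to move; the robot and the scene stay as the last step left them, time stands still between calls to the robot, and variables do not carry over. Pictures are saved under pics/ and viewed, at most 14 in all, crops included, and the job is handed in when it is done.

Besides the shell and the picture viewer there is one more tool, called after "Call:" as name(argument=value, ...) on one line, values as JSON. servo_tool: Moves the arm, as the interface text tells. Its arguments: {"type":"object","properties":{"series":{"type":"array"}},"required":["series"]}

```bash
mkdir -p pics; ls
python3 - <<'E'
from bench import telemetry,camera,camera_params
import cv2
o=telemetry.get_obs();print(o)
for n in("scene","side","wrist"):
    print(n,camera_params(n)); cv2.imwrite(f"pics/{n}0.png",camera(n))
E
```

```text
pics
{'time_s': 0.0, 'joint_pos': array([-1.39301128e+00,  3.42727808e-01,  1.52500870e+00, -3.66106058e-06,
        1.27537293e+00, -1.45994229e-01]), 'qvel': array([ 1.06578298e-03, -1.57663233e-03,  4.00129204e-04,  9.28914837e-05,
        1.02629662e-03, -1.64823266e-03]), 'joint_efforts': array([ 3.75953759e-04, -4.33675861e+01, -2.46010923e+01, -2.83743384e-05,
        7.92362611e-03, -4.67111789e-06]), 'ee_pos': array([ 0.16698307, -0.49732637,  0.23062621]), 'eef_rot': array([ 9.86924097e-01,  1.61183904e-01, -1.38050572e-05, -7.58268982e-04]), 'wrist_force': array([-0.58730203, -0.37534096,  0.31998189]), 'moment': array([0.04597836, 0.00704838, 0.04837313]), 'finger_force': 0.0, 'opening': 0.9978150040718129}
scene {'mtx': array([[382.78407206,   0.        , 326.08279844],
       [  0.        , 382.78407206, 197.84098402],
       [  0.        ,   0.        ,   1.        ]]), 'rvec': array([ 1.8439208 ,  1.89507776, -0.58398338]), 'tvec': array([ 0.0258045 , -0.33450947,  1.71626946])}
side {'mtx': array([[406.12035376,   0.        , 320.08099024],
       [  0.        , 406.12035376, 192.29052385],
       [  0.        ,   0.        ,   1.        ]]), 'rvec': array([ 0.06778207, -2.89346115,  1.20749311]), 'tvec': array([0.4853872 , 0.12009904, 1.20488416])}
wrist {'mtx': array([[309.70691629,   0.        , 314.05798018],
       [  0.        , 309.70691629, 199.91791116],
       [  0.        ,   0.        ,   1.        ]]), 'rvec': array([-2.32708824,  1.67104493,  0.27412226]), 'tvec': array([-0.5247801 , -0.04156605,  0.37993804])}
```

View pics/scene0.png

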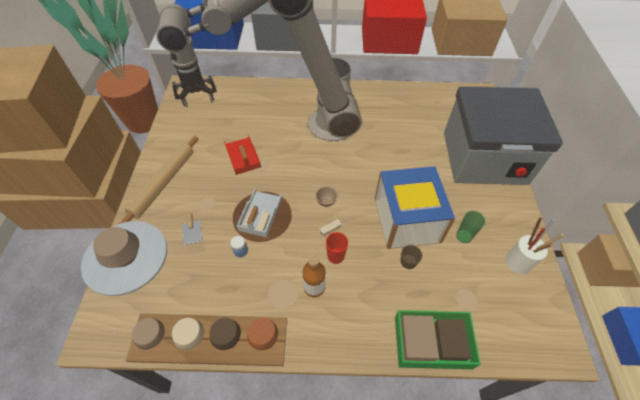

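View pics/side0.png

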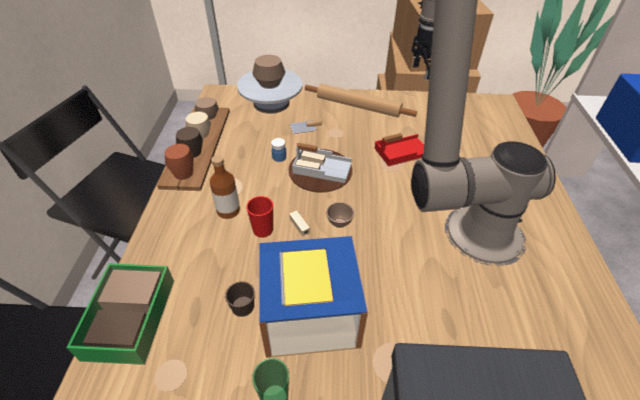

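Scene view: the stray prop is near (330,228), the scoop on its bat at (259,215), the red decoy scoop at (243,153) and the box with its yellow flap at (415,200). Side view: the stray is at (299,222), the scoop at (322,165) and the box at (310,290).
Could be taken for the stray: the two props in the scoop (scene ~(263,222)), the rib tool's handle (191,220) and the brown handles. I'll choose (330,228), since it is buff and lies alone on the table. For the scoop I'll take the grey one at (259,215), not the red one. Next, a close crop to check.

```bash
cat > h.py <<'E'
import numpy as np, cv2
from bench import telemetry,camera,camera_params
from scipy.spatial.transform import Rotation as R
def ray(name,uv,P=None):
    P=P or camera_params(name); K=P["mtx"]; Rm=cv2.Rodrigues(P["rvec"])[0]; t=P["tvec"]
    u=np.array([(uv[0]-K[0,2])/K[0,0],(uv[1]-K[1,2])/K[1,1]])
    if name=="wrist":
        r=np.linalg.norm(u); d=np.r_[u/max(r,1e-9)*np.sin(r),np.cos(r)]
    else: d=np.r_[u,1]
    return -Rm.T@t, Rm.T@(d/np.linalg.norm(d))
def onz(name,uv,z,P=None):
    c,d=ray(name,uv,P); return c+d*(z-c[2])/d[2]
def two(uv1,uv2):
    (a,d),(b,e)=ray("scene",uv1),ray("side",uv2)
    s=np.linalg.lstsq(np.c_[d,-e],b-a,rcond=None)[0]
    return (a+d*s[0]+b+e*s[1])/2, np.linalg.norm(a+d*s[0]-b-e*s[1])
def proj(name,p):
    P=camera_params(name); return cv2.projectPoints(np.float64(p).reshape(-1,1,3),P["rvec"],P["tvec"],P["mtx"],None)[0].reshape(-1,2)
E
python3 - <<'E'
import cv2,numpy as np
a=cv2.imread("pics/scene0.png")[180:255,220:360]; b=cv2.imread("pics/side0.png")[130:245,265:365]
a=cv2.resize(a,None,fx=3.3,fy=3.3,interpolation=cv2.INTER_CUBIC);b=cv2.resize(b,None,fx=3.3,fy=3.3,interpolation=cv2.INTER_CUBIC)
c=np.zeros((600,800,3),np.uint8);c[:a.shape[0],:a.shape[1]]=a;c[:b.shape[0],470:470+b.shape[1]]=b
cv2.imwrite("pics/crop1.png",c)
E
```

```text
(no output)
```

View pics/crop1.png

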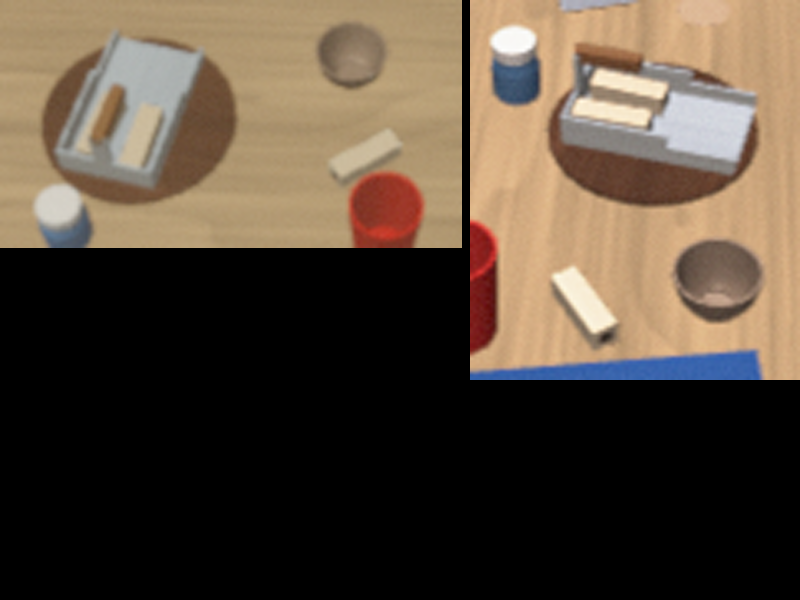

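The crop confirms it: the stray is a lone buff prop at scene ~(331,227) and side ~(300,223). The scoop is aluminium with a brown handle and two props, and its open front faces the robot.

Run:
```python
from h import *
def blob(n,lo,hi,box):
    im=cv2.imread(f"pics/{n}0.png"); h=cv2.cvtColor(im,cv2.COLOR_BGR2HSV); m=cv2.inRange(h,lo,hi)
    x0,y0,x1,y1=box; k=np.zeros_like(m);k[y0:y1,x0:x1]=m[y0:y1,x0:x1]
    c=max(cv2.findContours(k,0,1)[0],key=cv2.contourArea); return c
S={}
for n,b in(("scene",(380,165,455,225)),("side",(260,235,365,315))):
    c=blob(n,(22,120,120),(38,255,255),b); q=cv2.boxPoints(cv2.minAreaRect(c)); ap=cv2.approxPolyDP(c,4,True)[:,0]
    print(n,"flap",[np.round(onz(n,p,.17)[:2],3) for p in ap])
    c=blob(n,(100,120,60),(125,255,255),(b[0]-15,b[1]-10,b[2]+15,b[3]+20)); ap=cv2.approxPolyDP(cv2.convexHull(c),4,True)[:,0]
    print(n,"deck",[np.round(onz(n,p,.17)[:2],3) for p in ap])
im=cv2.imread("pics/scene0.png");hs=cv2.cvtColor(im,cv2.COLOR_BGR2HSV)
print("hsv stray,table,bat,handle",hs[227,331],hs[250,380],hs[228,285],hs[215,252],hs[222,263])
im2=cv2.imread("pics/side0.png");h2=cv2.cvtColor(im2,cv2.COLOR_BGR2HSV);print(h2[220,299],h2[240,330],h2[185,310],h2[147,305],h2[155,315])
# hand corners
sc=lambda u,v:(u/3.3+220,v/3.3+180); sd=lambda u,v:((u-470)/3.3+265,v/3.3+130)
print("stray scene top",[np.round(onz("scene",sc(*p),.026)[:2],3) for p in((330,164),(344,180),(402,150),(390,130))])
print("stray side top",[np.round(onz("side",sd(*p),.026)[:2],3) for p in((552,274),(574,267),(616,319),(595,335))])
for nm,p,q in(("hfront",(119,88),(640,57)),("hrear",(98,135),(578,48)),("backL",(57,152),(562,118)),("front(-y?)",(116,36),(754,95)),("front2",(203,52),(742,168))):
    print(nm,*two(sc(*p),sd(*q)))
for n,f,pts,z in(("scene",sc,((57,152),(155,182)),.040),("side",sd,((562,118),),.04),("scene",sc,((203,52),(116,36)),.026),("side",sd,((754,95),(748,135)),.026)):
    print(n,[np.round(onz(n,f(*p),z)[:2],3) for p in pts])
```

```text
scene flap [array([0.45 , 0.344]), array([0.472, 0.214]), array([0.561, 0.227]), array([0.545, 0.354])]
scene deck [array([0.387, 0.363]), array([0.591, 0.396]), array([0.619, 0.206]), array([0.412, 0.177])]
side flap [array([0.472, 0.214]), array([0.564, 0.23 ]), array([0.545, 0.36 ]), array([0.45 , 0.346])]
side deck [array([0.407, 0.178]), array([0.378, 0.368]), array([0.592, 0.4  ]), array([0.618, 0.204])]
hsv stray,table,bat,handle [ 20  61 202] [ 18  93 175] [ 14 139 101] [ 15 133 148] [ 19  56 204]
[ 21  36 248] [109 171 173] [ 10 125 100] [ 12 154 116] [ 19  47 246]
stray scene top [array([ 0.567, -0.035]), array([ 0.587, -0.019]), array([0.547, 0.043]), array([0.522, 0.03 ])]
stray side top [array([ 0.578, -0.025]), array([ 0.559, -0.035]), array([0.517, 0.025]), array([0.534, 0.044])]
hfront [ 0.51228813 -0.26426751  0.08646493] 0.007108001337273112
hrear [ 0.5741064  -0.27724932  0.08684702] 0.002908917632220461
backL [ 0.5735207  -0.31838105 -0.00851366] 0.06688093042455796
front(-y?) [ 0.39380523 -0.29244719  0.01820636] 0.0084325756710367
front2 [ 0.40636101 -0.19046212  0.00805559] 0.008198116028379138
scene [array([ 0.57 , -0.328]), array([ 0.603, -0.219])]
side [array([ 0.586, -0.224])]
scene [array([ 0.423, -0.186]), array([ 0.404, -0.288])]
side [array([ 0.391, -0.288]), array([ 0.398, -0.225])]
```

```bash
cat >> h.py <<'E'
def tool(psi,pitch=0,lead=None):
    "tool pointing down, tool x at yaw psi (deg), then turned by pitch (deg) about tool y"
    c,s=np.cos(np.radians(psi)),np.sin(np.radians(psi))
    return R.from_matrix(np.array([[c,s,0],[s,-c,0],[0,0,-1]]))*R.from_rotvec([0,np.radians(pitch),0])
def row(p,q):
    o=telemetry.get_obs(); Q=R.from_quat(o["eef_rot"])
    print("t",round(o["time_s"],2),"row",np.round(Q.inv().apply(np.array(p)-o["ee_pos"])*100,2),np.round(np.degrees((Q.inv()*q).as_rotvec()),1))
E
python3 - <<'E'
from h import *
o=telemetry.get_obs(); Q=R.from_quat(o["eef_rot"]).as_matrix(); print(Q.round(2))
c,d=ray("wrist",(314,200)); print("cam in tool",Q.T@(c-o["ee_pos"]),Q.T@d)
row((.36,-.25,.24),tool(-19)); row((.55,.003,.24),tool(-56.3))
sc=lambda u,v:(u/3.3+220,v/3.3+180); sd=lambda u,v:((u-470)/3.3+265,v/3.3+130)
print("jar top",onz("scene",sc(59,204),.07),onz("side",sd(514,43),.07))
print("cup top",onz("scene",sc(386,205),.105)); print("bowl top",onz("scene",sc(351,52),.05),onz("side",sd(719,267),.05))
print("bat L R",onz("scene",sc(42,118),.006),onz("scene",sc(236,118),.006),onz("side",sd(549,135),.006),onz("side",sd(757,130),.006))
print("clay",onz("scene",(410,252),.06),"bottle",onz("scene",(314,266),.2),"cup",onz("side",(261,204),.105))
E
```

```text
[[ 0.95  0.32 -0.  ]
 [ 0.32 -0.95  0.  ]
 [ 0.   -0.   -1.  ]]
cam in tool [ 0.0826907  -0.00015691 -0.14256491] [-0.3198064   0.00148747  0.94748174]
t 0.15 row [ 26.17 -17.32  -0.9 ] [-0.1  0.  37.6]
t 0.15 row [ 52.23 -35.26  -0.87] [-0.1  0.  74.9]
jar top [ 0.64865323 -0.30858107  0.07      ] [ 0.64212229 -0.30497702  0.07      ]
cup top [0.65862805 0.02344705 0.105     ]
bowl top [ 0.43485633 -0.01549216  0.05      ] [ 0.42734741 -0.01956871  0.05      ]
bat L R [ 0.50609259 -0.3610588   0.006     ] [ 0.49915761 -0.1431752   0.006     ] [ 0.60187883 -0.23606205  0.006     ] [ 0.38736822 -0.25566572  0.006     ]
clay [0.66419348 0.2704544  0.06      ] bottle [ 0.78968924 -0.04520842  0.2       ] cup [0.65137783 0.01676551 0.105     ]
```

Call:
servo_tool(series=[[26,-17.6,-1,0,0,37,1],[26,-17.6,-1,0,0,37,1],[26,-17.6,-1,0,0,37,1],[26,-17.6,-1,0,0,37,1],[26,-17.6,-1,0,0,37,1],[26,-17.6,-1,0,0,37,1],[26,-17.6,-1,0,0,37,1],[26,-17.6,-1,0,0,37,1],[26,-17.6,-1,0,0,37,1],[26,-17.6,-1,0,0,37,1]])

```text
time_s: 0.98
ee_pos: [0.3585, -0.2465, 0.2413]
eef_rot: [0.987, -0.158, -0.0, 0.0]
wrist_force: [-0.3, 0.0, -0.3]
opening: 0.999
finger_force: 0.0
```

Run:
```python
from h import *
np.save("w1.npy",camera_params("wrist"),allow_pickle=True); cv2.imwrite("pics/w1.png",camera("wrist")); row((.55,.003,.24),tool(-56.3))
```

```text
t 1.03 row [ 10.37 -29.84   0.11] [ 0.  0. 38.]
```

Call:
servo_tool(series=[[10.4,-29.7,0,0,0,38,1],[10.4,-29.7,0,0,0,38,1],[10.4,-29.7,0,0,0,38,1],[10.4,-29.7,0,0,0,38,1],[10.4,-29.7,0,0,0,38,1],[10.4,-29.7,0,0,0,38,1],[10.4,-29.7,0,0,0,38,1],[10.4,-29.7,0,0,0,38,1],[10.4,-29.7,0,0,0,38,1],[10.4,-29.7,0,0,0,38,1]])

```text
time_s: 1.87
ee_pos: [0.552, 0.002, 0.2404]
eef_rot: [0.881, -0.472, -0.0, -0.0]
wrist_force: [-1.5, -0.3, 0.1]
opening: 0.999
finger_force: 0.0
```

Run:
```python
from h import *
np.save("w2.npy",camera_params("wrist"),allow_pickle=True); cv2.imwrite("pics/w2.png",camera("wrist"))
a=cv2.imread("pics/w1.png");b=cv2.imread("pics/w2.png");c=np.zeros((600,800,3),np.uint8)
c[:300,:480]=cv2.resize(a,(480,300),interpolation=3);c[300:,:480]=cv2.resize(b,(480,300),interpolation=3);cv2.imwrite("pics/w12.png",c)
```

```text
(no output)
```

View pics/w12.png

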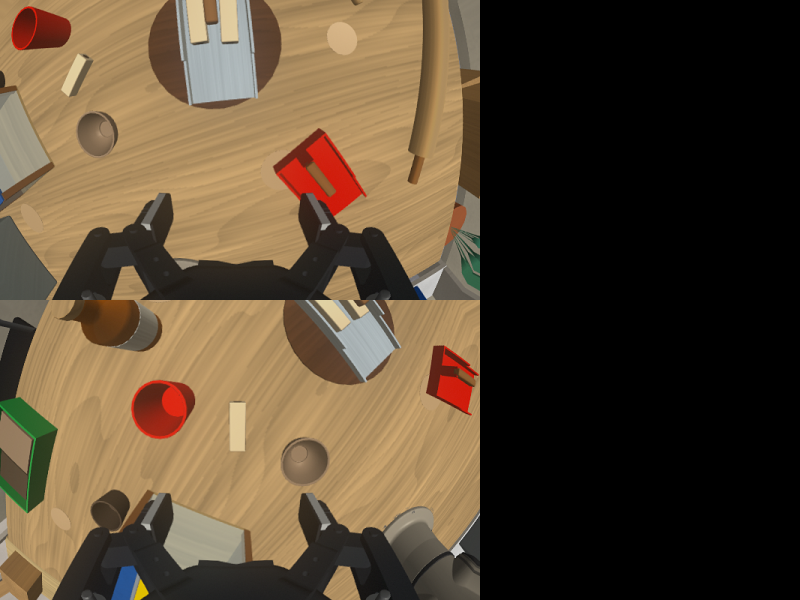

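The wrist pictures: in w1 the scoop's front corners are at about (190,105) and (258,97) in the composite, with the handle at (210,12). In w2 the stray is upright at (238,427), in line with the tool, and the cup is to its left at (160,410).

Run:
```python
from h import *
P=np.load("w2.npy",allow_pickle=True).item(); im=cv2.imread("pics/w2.png"); h=cv2.cvtColor(im,cv2.COLOR_BGR2HSV)
print(h[170,317],h[170,345]); m=cv2.inRange(h,(12,20,185),(30,105,255)); k=np.zeros_like(m);k[120:215,290:340]=m[120:215,290:340]
c=max(cv2.findContours(k,0,1)[0],key=cv2.contourArea); r=cv2.boxPoints(cv2.minAreaRect(c)); print(r.round(0).tolist())
q=np.array([onz("wrist",p,.026,P)[:2] for p in r]); print(q.round(3).tolist(),q.mean(0),[np.linalg.norm(q[i]-q[i-1]).round(3) for i in range(4)],[np.degrees(np.arctan2(*(q[i]-q[i-1])[::-1])).round(1) for i in range(4)])
P=np.load("w1.npy",allow_pickle=True).item()
for n,(u,v),z in(("fl",(190,105),.006),("fr",(258,97),.006),("hfL",(203,24),.073),("hfR",(219,23),.073),("propa end",(189,44),.036),("pa2",(207,41),.036),("pb",(221,41),.036),("pb2",(238,40),.036)): print(n,onz("wrist",(u/.75,v/.75),z,P).round(3))
h=cv2.cvtColor(cv2.imread("pics/w1.png"),cv2.COLOR_BGR2HSV);m=cv2.inRange(h,(0,80,20),(15,255,115));m[150:]=0;m[:,:190]=0;m[:,390:]=0
c=np.vstack(cv2.findContours(m,0,1)[0])[:,0]; c=cv2.convexHull(c)[:,0]
w=np.array([onz("wrist",p,.006,P)[:2] for p in c if p[1]>3])
s=np.linalg.lstsq(np.c_[2*w,np.ones(len(w))],(w**2).sum(1),rcond=None)[0];print("bat",s[:2],np.sqrt(s[2]+s[:2]@s[:2]),len(w))
```

```text
[ 20  82 225] [ 18 114 172]
[[306.0, 137.0], [327.0, 137.0], [327.0, 201.0], [306.0, 201.0]]
[[0.581, -0.025], [0.561, -0.038], [0.517, 0.026], [0.539, 0.04]] [0.54966629 0.00068678] [np.float64(0.078), np.float64(0.024), np.float64(0.078), np.float64(0.026)] [np.float64(-56.7), np.float64(-146.2), np.float64(124.3), np.float64(33.7)]
fl [ 0.414 -0.186  0.006]
fr [ 0.391 -0.296  0.006]
hfL [ 0.517 -0.253  0.073]
hfR [ 0.511 -0.274  0.073]
propa end [ 0.504 -0.222  0.036]
pa2 [ 0.499 -0.248  0.036]
pb [ 0.492 -0.268  0.036]
pb2 [ 0.485 -0.292  0.036]
bat [ 0.49903709 -0.25449442] 0.10883832230671468 42
```

Call:
servo_tool(series=[[0,0.3,12,0,0,0,0.4],[0,0.3,12,0,0,0,0.4],[0,0.3,12,0,0,0,0.4],[0,0.3,18,0,0,0,0.4],[0,0.3,21,0,0,0,0.4],[0,0.3,22.7,0,0,0,0.4],[0,0.3,23.7,0,0,0,0.4],[0,0.3,23.7,0,0,0,0.4],[0,0.3,23.7,0,0,0,0.4]])

```text
time_s: 2.67
ee_pos: [0.5481, -0.0024, 0.0051]
eef_rot: [0.881, -0.474, 0.0, -0.0]
wrist_force: [-0.5, -0.2, 0.1]
opening: 0.699
finger_force: 0.0
```

Call:
servo_tool(series=[[0,0,0,0,0,0,-1],[0,0,0,0,0,0,-1],[0,0,0,0,0,0,-1],[0,0,0,0,0,0,-1],[0,0,0,0,0,0,-1],[0,0,0,0,0,0,-1]])

```text
time_s: 3.17
ee_pos: [0.5491, -0.0012, 0.0064]
eef_rot: [0.881, -0.473, 0.002, -0.001]
wrist_force: [-0.5, -1.0, 7.2]
opening: 0.288
finger_force: 60.3
```

Call:
servo_tool(series=[[0,0,-4,0,0,0,-1],[0,0,-8,0,0,0,-1],[2,3,-11.5,0,0,-6,-1],[15.2,22,-11.5,0,0,-44.8,-1],[15.2,22,-11.5,0,0,-44.8,-1],[15.2,22,-11.5,0,0,-44.8,-1],[15.2,22,-11.5,0,0,-44.8,-1],[15.2,22,-11.5,0,0,-44.8,-1],[15.2,22,-11.5,0,0,-44.8,-1],[15.2,22,-11.5,0,0,-44.8,-1]])

```text
time_s: 4.0
ee_pos: [0.4471, -0.2533, 0.1205]
eef_rot: [0.995, -0.099, 0.001, 0.001]
wrist_force: [1.2, -0.5, -0.7]
opening: 0.29
finger_force: 59.4
```

Call:
servo_tool(series=[[0,0,0,0,0,0,-1],[0,0,0,0,0,0,-1]])

```text
time_s: 4.17
ee_pos: [0.4482, -0.2498, 0.1199]
eef_rot: [0.995, -0.103, 0.0, 0.0]
wrist_force: [-0.3, 0.2, -1.4]
opening: 0.294
finger_force: 59.4
```

Run:
```python
from h import *
row((.450,-.249,.0185),tool(-11.7))
np.save("w3.npy",camera_params("wrist"),allow_pickle=True); cv2.imwrite("pics/w3.png",camera("wrist"))
```

```text
t 4.17 row [ 0.15 -0.12 10.14] [ 0.  -0.1 -0.1]
```

View pics/w3.png

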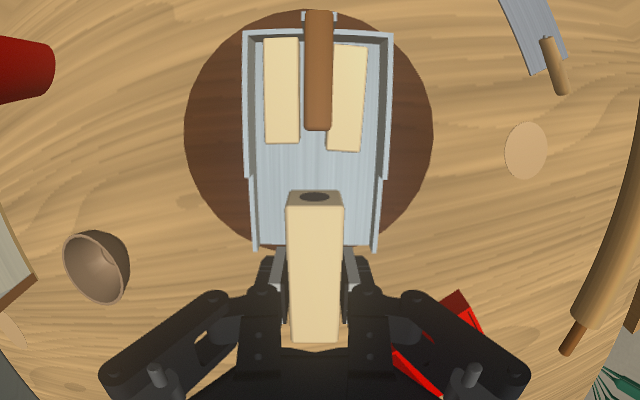

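The carried prop is at (315,260), in line with the scoop. The scoop's rear corners are at (242,31) and (393,35), the wall steps at (247,177) and (388,179), and the handle's front end at (318,128).

Run:
```python
from h import *
P=np.load("w3.npy",allow_pickle=True).item()
p=lambda uv,z:onz("wrist",uv,z,P)[:2]
bl,br=p((242,31),.040),p((393,35),.040); sl,sr=p((246,177),.040),p((389,179),.040); hl,hr=p((304,125),.091),p((332,125),.091); b1,b2=p((303,12),.091),p((334,12),.091)
print("back",bl,br,"step",sl,sr,"handle front",hl,hr,"rear",b1,b2)
v=(sl+sr-bl-br)/2; print("len",np.linalg.norm(v),np.linalg.norm(br-bl),np.linalg.norm(sr-sl),"yaw",np.degrees(np.arctan2(v[1],v[0])), np.degrees(np.arctan2(*(bl-br)[::-1]))-90,np.degrees(np.arctan2(*(sl-sr)[::-1]))-90)
u=v/np.linalg.norm(v); print("origin from step",(sl+sr)/2-.025*u,"from back",(bl+br)/2+.087*u,"handle",(hl+hr)/2+.015*u, "handle w",np.linalg.norm(hl-hr))
for q in((264,143),(299,143),(326,149),(360,152)):
    w=p(q,.023)-((sl+sr)/2-.025*u); print(w@u, w@[-u[1],u[0]])
```

```text
back [ 0.59057345 -0.2268763 ] [ 0.56614174 -0.33198016] step [ 0.48398395 -0.20493186] [ 0.46054594 -0.31033687] handle front [ 0.51623526 -0.25817878] [ 0.51313209 -0.2732902 ] rear [ 0.57900288 -0.27072325] [ 0.57569336 -0.28722355]
len 0.10830799619080199 0.10790611830277562 0.10797942894632809 yaw 168.39161934176502 -13.086176367347463 -12.536407918956172
origin from step [ 0.49675359 -0.26266489] from back [ 0.49313711 -0.26192199] handle [ 0.49999049 -0.26271617] handle w 0.01542674948158642
0.0010330953562329127 -0.041892124276986485
0.0014477582342731835 -0.01439592189645413
0.006254342734882143 0.006620121677867326
0.00843554452843651 0.033471353556440875
```

Call:
servo_tool(series=[[0.2,0.1,4,0,0,0,-1],[0.2,0.1,7,0,0,0,-1],[0.2,0.1,9,0,0,0,-1],[0.2,0.1,9.8,0,0,0,-1],[0.2,0.1,10.1,0,0,0,-1],[0.2,0.1,10.1,0,0,0,-1],[0.2,0.1,10.1,0,0,0,-1]])

```text
time_s: 4.8
ee_pos: [0.4511, -0.2507, 0.0195]
eef_rot: [0.995, -0.101, 0.001, 0.001]
wrist_force: [-0.0, 0.2, 0.1]
opening: 0.293
finger_force: 59.4
```

Call:
servo_tool(series=[[0,0,0.1,0,0,0,-0.1],[0,0,0.1,0,0,0,-0.1],[0,0,0.1,0,0,0,-0.1],[0,0,0.1,0,0,0,-0.1],[0,0,-4,0,0,0,-0.1],[0,0,-8,0,0,0,-0.1],[0,0,-12,0,0,0,-0.1],[0,0,-12,0,0,0,-0.1]])

```text
time_s: 5.47
ee_pos: [0.4535, -0.2532, 0.1459]
eef_rot: [0.995, -0.101, 0.006, 0.004]
wrist_force: [1.4, -0.8, 0.3]
opening: 0.453
finger_force: 0.0
```

Run:
```python
from h import *
u=np.array([-.978,.208]); g=np.array([.498,-.262])-.035*u; print(g); row((*g,.14),tool(-12))
np.save("w4.npy",camera_params("wrist"),allow_pickle=True); cv2.imwrite("pics/w4.png",camera("wrist"))
```

```text
[ 0.53223 -0.26928]
t 5.47 row [ 8.03 -0.02  0.69] [ 0.3 -0.7  0.4]
```

View pics/w4.png

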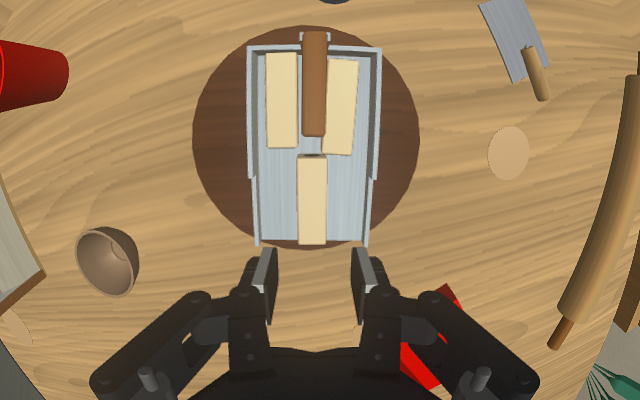

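The stray lies in the free front part of the scoop at (312,200), clear of the other two. Next, over the handle.

Call:
servo_tool(series=[[4,0,0.5,0,0,0,0.1],[8,0,1,0,0,0,0.1],[8,0,1,0,0,0,0.1],[8,0,1,0,0,0,0.1],[8,0,1,0,0,0,0.1]])

```text
time_s: 5.93
ee_pos: [0.5275, -0.2662, 0.1268]
eef_rot: [0.995, -0.101, -0.001, -0.001]
wrist_force: [-0.6, -0.4, 0.2]
opening: 0.553
finger_force: 0.0
```

Run:
```python
from h import *
row((.5325,-.2693,.063),tool(-12))
```

```text
t 5.93 row [0.57 0.21 6.37] [-0.1  0.2  0.4]
```

Call:
servo_tool(series=[[0.5,0.2,3,0,0,0.4,0.1],[0.5,0.2,5,0,0,0.4,0.1],[0.5,0.2,6.3,0,0,0.4,0.1],[0.5,0.2,6.3,0,0,0.4,0.1],[0.5,0.2,6.3,0,0,0.4,0.1]])

```text
time_s: 6.35
ee_pos: [0.5319, -0.2695, 0.0652]
eef_rot: [0.994, -0.105, -0.001, -0.0]
wrist_force: [0.1, -0.4, 0.8]
opening: 0.549
finger_force: 0.0
```

Call:
servo_tool(series=[[0,0,0,0,0,0,-1],[0,0,0,0,0,0,-1],[0,0,0,0,0,0,-1],[0,0,0,0,0,0,-1],[0,0,0,0,0,0,-1],[0,0,0,0,0,0,-1],[0,0,0,0,0,0,-1]])

```text
time_s: 6.93
ee_pos: [0.5335, -0.2699, 0.0668]
eef_rot: [0.994, -0.105, 0.001, 0.001]
wrist_force: [-0.8, 2.3, 7.1]
opening: 0.174
finger_force: 63.5
```

Call:
servo_tool(series=[[0,0,-1,0,0,0,-1],[0,0,-2,0,0,0,-1],[0,0,-3,0,0,0,-1],[0,0,-4,0,0,0,-1],[0,0,-6,0,0,0,-1],[0,0,-8,0,0,0,-1],[0,0,-10,0,0,0,-1],[0,0,-12,0,0,0,-1],[0,0,-14,0,0,0,-1],[0,0,-14,0,0,0,-1]])

```text
time_s: 7.77
ee_pos: [0.5347, -0.2709, 0.2106]
eef_rot: [0.994, -0.105, 0.004, 0.002]
wrist_force: [0.4, -0.8, -4.4]
opening: 0.176
finger_force: 62.0
```

Run:
```python
from h import *
o=telemetry.get_obs();print(o["joint_pos"].round(2),o["opening"],o["ee_pos"])
im=camera("side");cv2.imwrite("pics/s5.png",im); c=camera("scene")
k=np.zeros((600,800,3),np.uint8); k[:400,:640]=im
a=cv2.resize(c[140:260,180:360],None,fx=1.6,fy=1.6,interpolation=3);k[400:400+a.shape[0],:a.shape[1]]=a
cv2.imwrite("pics/s5b.png",k)
```

```text
[-0.6   0.49  1.35 -0.    1.29  1.18] 0.1760828730842551 [ 0.53467546 -0.27088561  0.21056209]
```

View pics/s5b.png

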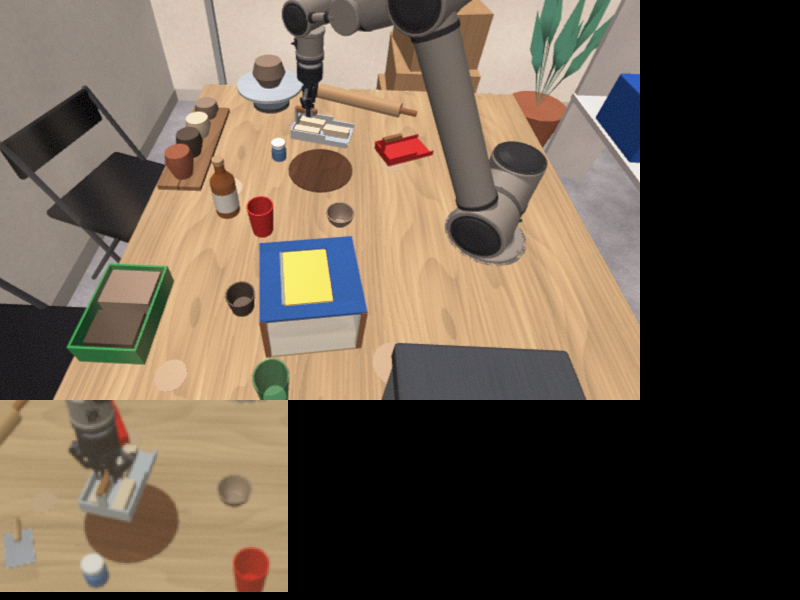

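The lift went well: the scoop is level at side (322,130) with all three props in it, and the bare bat shows at (320,170). I'll carry it gently towards the box.

Call:
servo_tool(series=[[0,-1,-1,0,0,0,-1],[0,-2.5,-2,0,0,0,-1],[0,-4.5,-3,0,0,0,-1],[0,-7,-4,0,0,0,-1],[0,-9.5,-5,0,0,0,-1],[0,-12,-6,0,0,0,-1],[0,-14.5,-7,0,0,0,-1],[0,-17,-8,0,0,0,-1],[0,-19.5,-8.5,0,0,0,-1],[0,-22,-8.5,0,0,0,-1]])

```text
time_s: 8.7
ee_pos: [0.5792, -0.0518, 0.292]
eef_rot: [0.995, -0.104, 0.001, -0.0]
wrist_force: [0.8, -0.5, -5.1]
opening: 0.17
finger_force: 62.0
```

Call:
servo_tool(series=[[-0.3,-2.5,0,0,0,-1,-1],[-0.6,-5,0,0,0,-3,-1],[-1,-7.5,0,0,0,-5,-1],[-1.5,-10,0,0,0,-7,-1],[-2,-12.5,0,0,0,-9,-1],[-2.5,-15,0,0,0,-11,-1],[-3,-17.5,0,0,0,-13,-1],[-3.4,-19.5,0,0,0,-15,-1],[-3.7,-21,0,0,0,-16,-1],[-4,-22,0,0,0,-17,-1]])

```text
time_s: 9.53
ee_pos: [0.5846, 0.1721, 0.2901]
eef_rot: [0.999, 0.045, -0.001, -0.0]
wrist_force: [0.8, -1.3, -4.9]
opening: 0.171
finger_force: 61.9
```

```bash
cat >> h.py <<'E'
BO=np.array([.5005,.2865,0]); BX=np.array([-.990,-.143,0])
LT=np.array([-.1314,0,.0608])
def pour(xl,zl,p,psi=8.2,y=0):
    q=tool(psi,p); return BO+BX*xl+np.array([.143,-.990,0])*y+[0,0,zl]-q.apply(LT), q
E
python3 - <<'E'
from h import *
o=telemetry.get_obs();print(o["joint_pos"].tolist(),o["ee_pos"].tolist(),o["eef_rot"].tolist()); row(*pour(.025,.235,0))
im=cv2.imread("pics/s5.png");h=cv2.cvtColor(im,cv2.COLOR_BGR2HSV);m=cv2.inRange(h,(0,80,20),(16,255,125));k=np.zeros_like(m);k[146:200,280:360]=m[146:200,280:360]
c=max(cv2.findContours(k,0,1)[0],key=cv2.contourArea)[:,0]; w=np.array([onz("side",p,.006)[:2] for p in c])
s=np.linalg.lstsq(np.c_[2*w,np.ones(len(w))],(w**2).sum(1),rcond=None)[0];print("bat",s[:2],np.sqrt(s[2]+s[:2]@s[:2]))
E
```

```text
[0.1602528487628186, 0.46967027864439553, 1.1651508873288825, 0.0007466560632294894, 1.5078157443267384, 1.6409821685515509] [0.5846466701659294, 0.17212991363752864, 0.29009573520439597] [0.998987023897913, 0.0449946069335458, -0.0005614993617436563, -0.00031007894633816564]
t 9.53 row [  3.27 -12.71  -0.57] [-0.   0.1 -3. ]
bat [ 0.49654199 -0.25054601] 0.10702839107763414
```

Call:
servo_tool(series=[[0.3,-1.5,0,0,0,0,-1],[0.7,-3.5,-0.2,0,0,-1,-1],[1.2,-5.5,-0.4,0,0,-2,-1],[1.8,-7.5,-0.6,0,0,-3,-1],[2.4,-9.5,-0.6,0,0,-3,-1],[2.8,-11,-0.6,0,0,-3,-1],[3.1,-12.2,-0.6,0,0,-3,-1],[3.3,-12.7,-0.6,0,0,-3,-1],[3.3,-12.7,-0.6,0,0,-3,-1],[3.3,-12.7,-0.6,0,0,-3,-1]])

```text
time_s: 10.37
ee_pos: [0.6075, 0.2981, 0.296]
eef_rot: [0.998, 0.069, -0.0, 0.0]
wrist_force: [-1.1, -0.3, -4.5]
opening: 0.175
finger_force: 61.9
```

Run:
```python
from h import *
o=telemetry.get_obs();print(o["joint_pos"].tolist(),o["ee_pos"].tolist(),o["eef_rot"].tolist(),o["moment"]); row(*pour(.025,.215,12))
```

```text
[0.3433212828962735, 0.6128867607388471, 0.9080118604957852, -0.0005293476128776348, 1.6214911842778568, 1.7754659751058772] [0.607478455454914, 0.29811915311420245, 0.29595830916457483] [0.9975987353657053, 0.06925701739757978, -0.00031218317773040917, 0.00036232526865156837] [ 0.0032779  -0.15624727  0.0028566 ]
t 10.37 row [-1.67 -0.37 -0.58] [ 0.1 12.  -0.3]
```

Call:
servo_tool(series=[[-0.4,-0.1,-0.1,0,2,0,-1],[-0.8,-0.2,-0.3,0,5,0,-1],[-1.2,-0.3,-0.5,0,8,0,-1],[-1.5,-0.4,-0.6,0,11,0,-1],[-1.7,-0.4,-0.6,0,12,0,-1],[-1.7,-0.4,-0.6,0,12,0,-1],[-1.7,-0.4,-0.6,0,12,0,-1]])

```text
time_s: 10.95
ee_pos: [0.5899, 0.299, 0.3029]
eef_rot: [0.992, 0.068, 0.104, -0.007]
wrist_force: [0.1, 0.2, -4.2]
opening: 0.173
finger_force: 61.9
```

```bash
cat > k.py <<'E'
from h import *
from scipy.optimize import least_squares
D=[([-1.39301128,.342727808,1.52500870,0,1.27537293,-.145994229],[.16698307,-.49732637,.23062621],[.986924097,.161183904,0,-.000758]),
([0.16025,0.46967,1.16515,0.00075,1.50782,1.64098],[0.58465,0.17213,0.290096],[0.998987,0.0449946,-0.0005615,-0.000310]),
([0.34332,0.612887,0.908012,-0.000529,1.621491,1.775466],[0.607478,0.298119,0.295958],[0.9975987,0.069257,-0.000312,0.000362])]
def fk(q,P):
    h,L1,L2,T,d,e,f=P; r=lambda a,x:R.from_euler(a,x)
    A=r("z",q[0]); A2=A*r("y",q[1]); A3=A2*r("y",q[2]); A4=A3*r("z",q[3]); A5=A4*r("y",q[4]); A6=A5*r("z",q[5])
    p=A.apply([0,d,h])+A2.apply([e,0,L1])+A3.apply([f,0,L2])+A6.apply([0,0,T]); return p,A6*r("z",-np.pi/2)
def fit():
    o=telemetry.get_obs(); E=D+[(o["joint_pos"],o["ee_pos"],o["eef_rot"])]
    s=least_squares(lambda P:np.concatenate([(fk(q,P)[0]-p)*1e3 for q,p,_ in E]+[0.01*1e3*(P[[0,5,6]]-[.15,0,0])]),[.15,.45,.4,.3,.077,0,0]); return s,E
def ik(P,p,q,x0):
    lo=np.array([-2.53,-.77,.04,-1,.28,-3.11]);hi=np.array([2.53,2.02,2.7,4.14,2.66,3.11])
    s=least_squares(lambda x:np.r_[(fk(x,P)[0]-p)*10,(fk(x,P)[1].inv()*q).as_rotvec()],np.clip(x0,lo+1e-3,hi-1e-3),bounds=(lo,hi)); return s.x,np.abs(s.fun).max()
E
python3 - <<'E'
from k import *
s,E=fit(); print(s.x.round(4),np.abs(s.fun).max().round(2))
for q,p,w in E: print(np.degrees((fk(q,s.x)[1].inv()*R.from_quat(w)).magnitude()).round(2),end=" ")
print(np.round(E[-1][0],3),E[-1][1],E[-1][2]);np.save("P.npy",s.x)
for r in(.06,.085):
  x=E[-1][0]
  for th in(5,15,25,32,40,46,50):
    x,e=ik(s.x,*pour(-.06+r*np.cos(np.radians(th)),.17-r*np.sin(np.radians(th)),th+5),x); print(r,th,x.round(2),e.round(4))
E
```

```text
[ 0.2154  0.5106  0.3792  0.3146  0.0764 -0.0022  0.0428] 0.65
180.0 180.0 180.0 180.0 [ 0.377  0.448  1.184 -0.051  1.307  1.818] [0.58988441 0.2989924  0.30285494] [ 0.99218129  0.06849259  0.10409341 -0.00704369]
0.06 5 [0.21 0.33 1.94 1.66 0.28 3.11] 0.705
0.06 15 [0.21 0.29 1.96 1.66 0.28 3.11] 0.5431
0.06 25 [0.21 0.26 1.99 1.65 0.28 3.11] 0.3778
0.06 32 [0.22 0.23 2.01 1.65 0.28 3.11] 0.3358
0.06 40 [0.22 0.2  2.04 1.65 0.28 3.11] 0.3376
0.06 46 [0.48 0.23 2.07 4.14 0.28 0.77] 0.1276
0.06 50 [0.49 0.22 2.08 4.14 0.28 0.78] 0.0581
0.085 5 [0.22 0.29 1.99 1.66 0.28 3.11] 0.6892
0.085 15 [0.22 0.26 2.01 1.66 0.28 3.11] 0.5222
0.085 25 [0.22 0.24 2.04 1.66 0.28 3.11] 0.352
0.085 32 [0.22 0.22 2.05 1.66 0.28 3.11] 0.3366
0.085 40 [0.22 0.2  2.08 1.65 0.28 3.11] 0.338
0.085 46 [0.49 0.23 2.1  4.14 0.28 0.79] 0.094
0.085 50 [0.51 0.23 2.12 4.14 0.33 0.8 ] 0.0391
```

```bash
sed -i 's/-np.pi\/2)/np.pi\/2)/' k.py
python3 - <<'E'
from k import *
P=np.load("P.npy");s,E=fit()
for q,p,w in E: print(np.degrees((fk(q,s.x)[1].inv()*R.from_quat(w)).magnitude()).round(2),end=" ")
for r,psi in((.06,8.2),(.085,8.2),(.06,18),(.06,-2)):
  x=E[-1][0]
  for th in(5,15,25,32,36,40,46,50):
    x,e=ik(s.x,*pour(-.06+r*np.cos(np.radians(th)),.17-r*np.sin(np.radians(th)),th+5,psi),x); print(r,psi,th,x.round(2),e.round(4))
E
```

```text
0.0 0.0 0.0 0.0 0.06 8.2 5 [ 0.36  0.55  1.17 -0.04  1.26  1.8 ] 0.0
0.06 8.2 15 [ 0.39  0.43  1.38 -0.1   1.    1.85] 0.0
0.06 8.2 25 [ 0.42  0.33  1.57 -0.2   0.74  1.96] 0.0
0.06 8.2 32 [ 0.45  0.28  1.7  -0.34  0.56  2.11] 0.0
0.06 8.2 36 [ 0.46  0.25  1.78 -0.47  0.47  2.24] 0.0
0.06 8.2 40 [ 0.48  0.23  1.85 -0.67  0.38  2.45] 0.0
0.06 8.2 46 [ 0.49  0.22  1.93 -1.    0.3   2.78] 0.0308
0.06 8.2 50 [ 0.49  0.2   1.95 -1.    0.28  2.78] 0.0983
0.085 8.2 5 [ 0.37  0.5   1.25 -0.04  1.22  1.81] 0.0
0.085 8.2 15 [ 0.4   0.39  1.45 -0.11  0.96  1.87] 0.0
0.085 8.2 25 [ 0.43  0.3   1.64 -0.22  0.7   1.99] 0.0
0.085 8.2 32 [ 0.46  0.26  1.77 -0.38  0.52  2.16] 0.0
0.085 8.2 36 [ 0.48  0.24  1.84 -0.54  0.43  2.33] 0.0
0.085 8.2 40 [ 0.49  0.23  1.91 -0.79  0.35  2.58] 0.0
0.085 8.2 46 [ 0.5   0.21  1.97 -1.    0.29  2.79] 0.0609
0.085 8.2 50 [ 0.5   0.2   1.98 -1.    0.28  2.79] 0.1322
0.06 18 5 [ 0.38  0.55  1.16 -0.01  1.26  1.64] 0.0
0.06 18 15 [ 0.39  0.43  1.38 -0.03  0.99  1.66] 0.0
0.06 18 25 [ 0.39  0.32  1.58 -0.06  0.72  1.69] 0.0
0.06 18 32 [ 0.4   0.26  1.72 -0.11  0.51  1.73] 0.0
0.06 18 36 [ 0.41  0.24  1.8  -0.15  0.4   1.78] 0.0
0.06 18 40 [ 0.41  0.21  1.87 -0.25  0.28  1.88] 0.0013
0.06 18 46 [ 0.46  0.21  1.91 -0.65  0.28  2.3 ] 0.0743
0.06 18 50 [ 0.5   0.2   1.95 -1.    0.28  2.68] 0.101
0.06 -2 5 [ 0.35  0.54  1.18 -0.07  1.26  1.97] 0.0
0.06 -2 15 [ 0.39  0.43  1.37 -0.17  1.03  2.06] 0.0
0.06 -2 25 [ 0.44  0.34  1.55 -0.33  0.8   2.23] 0.0
0.06 -2 32 [ 0.49  0.3   1.67 -0.51  0.66  2.42] 0.0
0.06 -2 36 [ 0.51  0.28  1.74 -0.66  0.59  2.58] 0.0
0.06 -2 40 [ 0.54  0.27  1.8  -0.85  0.54  2.78] 0.0
0.06 -2 46 [ 0.56  0.25  1.86 -1.    0.51  2.94] 0.0578
0.06 -2 50 [ 0.57  0.24  1.87 -1.    0.5   2.94] 0.1287
```

```bash
cat >> h.py <<'E'
def arc(r,th): return -.06+r*np.cos(np.radians(th)),.17-r*np.sin(np.radians(th))
def rows(L):
    o=telemetry.get_obs(); Q=R.from_quat(o["eef_rot"]); print("t",o["time_s"])
    for p,q in L: print(np.round(Q.inv().apply(p-o["ee_pos"])*100,1).tolist(),np.round(np.degrees((Q.inv()*q).as_rotvec()),1).tolist())
E
python3 - <<'E'
from h import *
rows([pour(.025,.19,13),pour(.025,.175,13)]+[pour(*arc(.085,t),p) for t,p in((4,14),(8,16),(12,18),(15,20))])
E
```

```text
t 10.95
[-0.6, -0.0, 2.3] [0.1, 1.0, -0.3]
[-0.9, -0.0, 3.8] [0.1, 1.0, -0.3]
[-1.2, -0.0, 4.6] [0.1, 2.0, -0.3]
[-1.5, -0.0, 4.8] [0.1, 4.0, -0.3]
[-1.8, -0.0, 4.9] [0.1, 6.0, -0.3]
[-2.0, -0.0, 5.0] [0.1, 8.0, -0.3]
```

Call:
servo_tool(series=[[-0.3,0,1.2,0,1,0,-1],[-0.6,0,2.3,0,1,0,-1],[-0.9,0,3.5,0,1,0,-1],[-1.1,0,4.3,0,2,0,-1],[-1.2,0,4.6,0,2,0,-1],[-1.5,0,4.8,0,4,0,-1],[-1.8,0,4.9,0,6,0,-1],[-2,0,5,0,8,0,-1],[-2,0,5,0,8,0,-1],[-2,0,5,0,8,0,-1]])

```text
time_s: 11.78
ee_pos: [0.581, 0.2982, 0.2497]
eef_rot: [0.983, 0.068, 0.172, -0.012]
wrist_force: [-0.8, -1.3, -1.7]
opening: 0.175
finger_force: 62.4
```

Run:
```python
from h import *
o=telemetry.get_obs();print(o["joint_pos"].round(2),o["wrist_force"],o["moment"])
a=camera("side")[150:330,200:400];b=camera("scene")[130:270,340:480];cv2.imwrite("pics/w6.png",camera("wrist"))
k=np.zeros((420,800,3),np.uint8);a=cv2.resize(a,(460,414),interpolation=3);k[:414,:460]=a;b=cv2.resize(b,(340,340),interpolation=3);k[:340,460:]=b;cv2.imwrite("pics/p6.png",k)
L=[(20,24),(24,28),(28,32),(32,37),(36,41),(39,45),(40,46)]
rows([pour(*arc(.085,t),p) for t,p in L])
```

```text
[ 0.4   0.39  1.45 -0.11  0.97  1.88] [-0.82273309 -1.3421907  -1.7272185 ] [-0.31985663  1.03922549  0.06163336]
t 11.9333
[-0.6, 0.0, -0.3] [0.1, 4.1, -0.3]
[-1.1, 0.0, -0.5] [0.1, 8.1, -0.2]
[-1.6, 0.0, -0.8] [0.1, 12.1, -0.2]
[-2.3, 0.0, -1.2] [0.1, 17.1, -0.2]
[-2.8, 0.0, -1.3] [0.2, 21.1, -0.2]
[-3.4, 0.0, -1.6] [0.2, 25.1, -0.2]
[-3.6, 0.0, -1.6] [0.2, 26.1, -0.2]
```

View pics/p6.png

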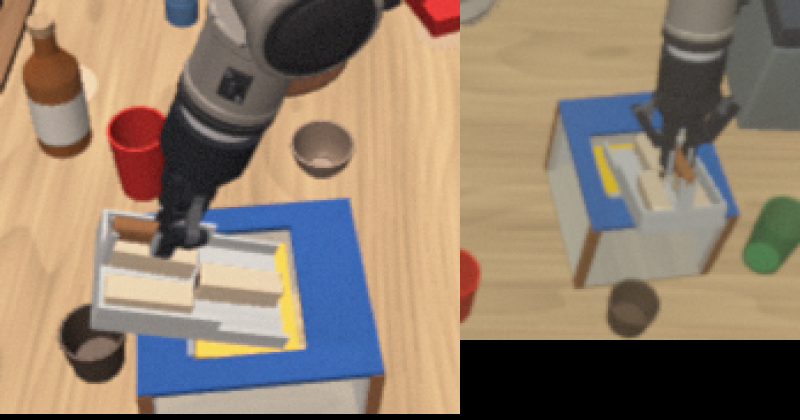

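The side crop shows the scoop pressing the flap partly down with all three props still in it. The front ends of its walls are at about (278,245) and (287,345) in the crop. I'll check whether it is centred sideways.

Run:
```python
from h import *
o=telemetry.get_obs();Q=R.from_quat(o["eef_rot"])
for y in(-.054,.054):
  for z in(.0608,.0408):
    w=Q.apply([-.1314,y,z])+o["ee_pos"]; b=w-BO; a=proj("side",w)[0];c=proj("scene",w)[0]
    print(y,z,"box",(b@BX).round(3),(b@[.143,-.99,0]).round(3),w[2].round(3),"sidecrop",((a-[200,150])*2.3).round(0),"scenecrop",((c-[340,130])*2.43+[460,0]).round(0))
B=lambda x,y:BO+BX*x+np.array([.143,-.99,0])*y+[0,0,.17]
for x,y in((-.06,-.07),(-.06,.07),(.044,-.07),(.044,.07)):
    a=proj("side",B(x,y))[0];c=proj("scene",B(x,y))[0];print("opening",x,y,((a-[200,150])*2.3).round(0),((c-[340,130])*2.43+[460,0]).round(0))
```

```text
-0.054 0.0608 box 0.021 -0.055 0.147 sidecrop [278. 349.] scenecrop [675. 148.]
-0.054 0.0408 box 0.028 -0.055 0.166 sidecrop [285. 338.] scenecrop [677. 136.]
0.054 0.0608 box 0.021 0.053 0.147 sidecrop [267. 254.] scenecrop [601. 155.]
0.054 0.0408 box 0.028 0.053 0.166 sidecrop [274. 242.] scenecrop [602. 143.]
opening -0.06 -0.07 [190. 359.] [706. 185.]
opening -0.06 0.07 [185. 233.] [605. 195.]
opening 0.044 -0.07 [305. 349.] [685. 125.]
opening 0.044 0.07 [288. 226.] [588. 133.]
```

View pics/w6.png

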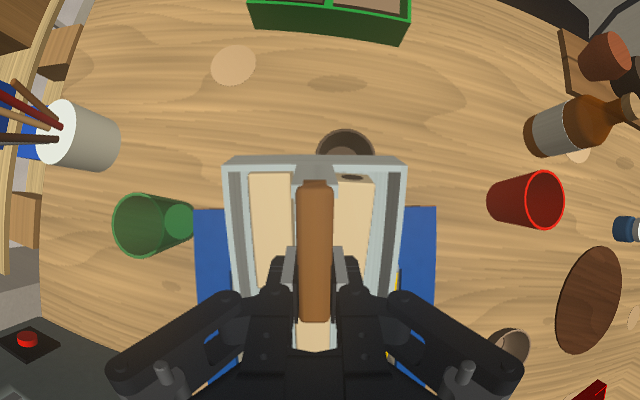

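The wrist view shows the scoop, at columns 222 to 407, centred on the deck, at 193 to 436. It is well lined up, so I'll continue the tilt along the flap's arc.

Call:
servo_tool(series=[[-0.3,0,-0.1,0,2,0,-1],[-0.6,0,-0.3,0,4,0,-1],[-0.9,0,-0.4,0,6,0,-1],[-1.1,0,-0.5,0,8,0,-1],[-1.3,0,-0.6,0,10,0,-1],[-1.6,0,-0.8,0,12,0,-1],[-1.9,0,-1,0,14.5,0,-1],[-2.3,0,-1.2,0,17,0,-1],[-2.5,0,-1.3,0,19,0,-1],[-2.8,0,-1.3,0,21,0,-1]])

```text
time_s: 12.77
ee_pos: [0.5511, 0.2945, 0.2527]
eef_rot: [0.934, 0.065, 0.35, -0.025]
wrist_force: [-1.2, -1.2, -1.3]
opening: 0.175
finger_force: 62.6
```

Call:
servo_tool(series=[[-0.2,0,-0.1,0,1.5,0,-1],[-0.4,0,-0.2,0,3,0,-1],[-0.5,0,-0.2,0,4,0,-1],[-0.5,0,-0.2,0,4.5,0,-1],[-0.5,0,-0.2,0,4.5,0,-1],[-0.5,0,-0.2,0,4.5,0,-1],[-0.5,0,-0.2,0,4.5,0,-1],[-0.5,0,-0.2,0,4.5,0,-1],[-0.5,0,-0.2,0,4.5,0,-1],[-0.5,0,-0.2,0,4.5,0,-1]])

```text
time_s: 13.6
ee_pos: [0.546, 0.2938, 0.2506]
eef_rot: [0.92, 0.064, 0.386, -0.027]
wrist_force: [-0.4, -0.8, 2.8]
opening: 0.173
finger_force: 62.9
```

Run:
```python
from h import *
o=telemetry.get_obs();print(o["joint_pos"].round(2),o["wrist_force"],o["moment"],o["opening"])
rows([pour(*arc(.085,40),46)])
a=camera("side")[150:330,200:400];b=camera("wrist")
k=np.zeros((420,800,3),np.uint8);a=cv2.resize(a,(400,360),interpolation=3);k[:360,:400]=a;b=cv2.resize(b[100:,150:500],(400,343),interpolation=3);k[:343,400:]=b;cv2.imwrite("pics/p7.png",k)
```

```text
[ 0.5   0.23  1.91 -0.84  0.34  2.64] [-0.3932818  -0.76863862  2.79762643] [-0.06301053  0.77166028  0.02584885] 0.17302896092067746
t 13.6
[-0.1, 0.1, -0.4] [0.2, 0.4, -0.2]
```

View pics/p7.png

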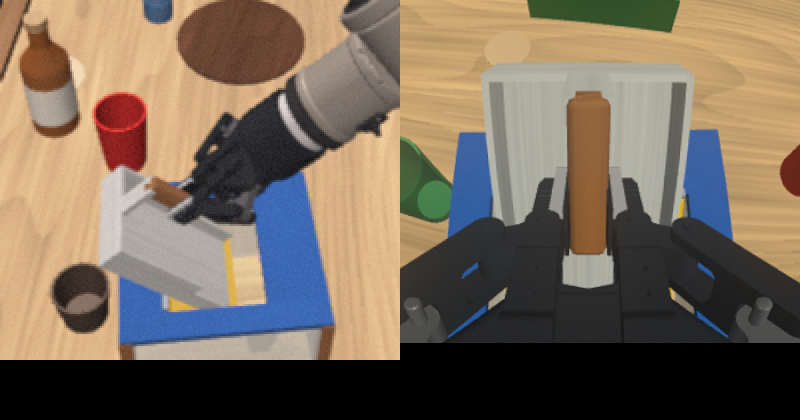

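The scoop is empty, and props show through the opening at about (250,270) in the crop. I'll reverse out along the arc.

Run:
```python
from h import *
rows([pour(*arc(.085,t),p) for t,p in((32,37),(24,29),(15,20),(6,12))]+[pour(.02,.2,8),pour(.01,.235,3),pour(.0,.25,0)])
```

```text
t 13.7
[0.9, 0.1, 0.6] [0.1, -8.6, -0.2]
[1.7, 0.1, 1.4] [0.1, -16.6, -0.2]
[2.4, 0.1, 2.5] [0.1, -25.6, -0.2]
[3.0, 0.1, 3.4] [0.1, -33.6, -0.2]
[5.9, 0.1, 2.0] [0.1, -37.6, -0.2]
[8.8, 0.0, 1.5] [0.1, -42.6, -0.2]
[10.3, 0.0, 1.9] [0.1, -45.6, -0.2]
```

Call:
servo_tool(series=[[0.3,0,0.2,0,-3,0,-1],[0.6,0,0.4,0,-6,0,-1],[0.9,0,0.7,0,-9,0,-1],[1.2,0,1,0,-12,0,-1],[1.5,0,1.2,0,-15,0,-1],[1.8,0,1.6,0,-18,0,-1],[2.1,0,2,0,-22,0,-1],[2.4,0,2.5,0,-26,0,-1],[2.7,0,3,0,-30,0,-1],[3,0,3.4,0,-34,0,-1]])

```text
time_s: 14.53
ee_pos: [0.5903, 0.2999, 0.2474]
eef_rot: [0.993, 0.069, 0.098, -0.007]
wrist_force: [-0.9, 0.3, -0.8]
opening: 0.176
finger_force: 62.5
```

Run:
```python
from h import *
rows([pour(.02,.2,8),pour(.01,.235,3),pour(.0,.25,0)])
```

```text
t 14.5333
[1.7, 0.0, -2.8] [0.0, -3.2, -0.2]
[3.7, 0.0, -4.9] [0.0, -8.2, -0.2]
[5.2, 0.0, -5.4] [0.0, -11.2, -0.2]
```

Lift off to level, then check the flap, the props and the scoop's tilt in the hand.

Call:
servo_tool(series=[[0.8,0,-1.4,0,-1.5,0,-1],[1.7,0,-2.8,0,-3,0,-1],[2.7,0,-3.9,0,-5.5,0,-1],[3.7,0,-4.9,0,-8,0,-1],[5.2,0,-5.4,0,-11.2,0,-1],[5.2,0,-5.4,0,-11.2,0,-1],[5.2,0,-5.4,0,-11.2,0,-1],[5.2,0,-5.4,0,-11.2,0,-1]])

```text
time_s: 15.2
ee_pos: [0.6299, 0.3054, 0.3092]
eef_rot: [0.998, 0.069, 0.002, 0.0]
wrist_force: [0.5, 0.3, -3.2]
opening: 0.178
finger_force: 62.2
```

Run:
```python
from h import *
o=telemetry.get_obs();print(o["ee_pos"],o["eef_rot"],o["wrist_force"],o["opening"]); Q=R.from_quat(o["eef_rot"])
s,c=camera("side"),camera("scene");cv2.imwrite("pics/s8.png",s);cv2.imwrite("pics/c8.png",c);cv2.imwrite("pics/w8.png",camera("wrist"))
for y in(-.054,.054):
  for n,x,z in(("lip",-.1314,.0608),("back",.0500,.0608)): 
    w=Q.apply([x,y,z])+o["ee_pos"]; print(n,y,((proj("side",w)[0]-[200,150])*2).round(),((proj("scene",w)[0]-[340,130])*2.86+[400,0]).round())
k=np.zeros((400,800,3),np.uint8);k[:360,:400]=cv2.resize(s[150:330,200:400],(400,360),interpolation=3);k[:400,400:]=cv2.resize(c[130:270,340:480],(400,400),interpolation=3);cv2.imwrite("pics/p8.png",k)
```

```text
[0.62991446 0.30538582 0.30923458] [9.97591786e-01 6.93359115e-02 1.76910575e-03 1.76319175e-04] [ 0.46989713  0.28185222 -3.24020128] 0.1775613137597129
lip -0.054 [222. 252.] [679. 136.]
back -0.054 [ 35. 266.] [729. 274.]
lip 0.054 [214. 167.] [585. 144.]
back 0.054 [ 43. 178.] [627. 284.]
```

View pics/p8.png

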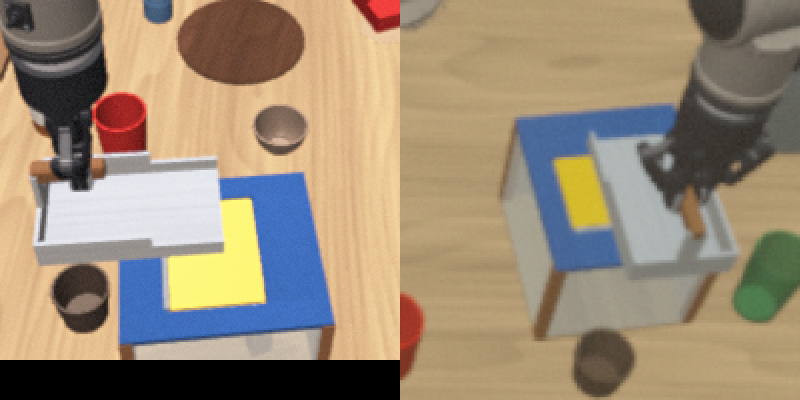

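The flap is closed and level, and the scoop is empty. Its near lip corner at (222,252) matches the prediction, so it has not slipped in the hand. I'll carry it back.

Call:
servo_tool(series=[[-0.5,1.5,0,0,0,0,-1],[-1.5,4.5,0,0,0,2,-1],[-2.5,8,0,0,0,4,-1],[-3.5,11.5,0,0,0,6,-1],[-4.6,15,0,0,0,8,-1],[-5.7,18.5,0,0,0,10,-1],[-6.8,22,0,0,0,12,-1],[-7.9,25.5,0,0,0,14,-1],[-9,29,0,0,0,16,-1],[-10.2,32.5,0,0,0,18,-1]])

```text
time_s: 16.18
ee_pos: [0.5728, -0.0316, 0.3112]
eef_rot: [0.996, -0.088, 0.003, -0.0]
wrist_force: [0.4, -0.1, -2.8]
opening: 0.174
finger_force: 62.2
```

Run:
```python
from h import *
row((.5336,-.260,.14),tool(-12))
```

```text
t 16.18 row [ 0.04 23.2  17.08] [-0.1 -0.4  1.9]
```

Call:
servo_tool(series=[[0,3,1,0,0,0.5,-1],[0,6,3,0,0,1,-1],[0,9,5,0,0,1.5,-1],[0,12,7,0,0,1.9,-1],[0,15,9,0,0,1.9,-1],[0,18,11.5,0,0,1.9,-1],[0,21,14,0,-0.4,1.9,-1],[0,22.8,16.3,0,-0.4,1.9,-1],[0,23.2,17,0,-0.4,1.9,-1],[0,23.2,17,0,-0.4,1.9,-1]])

```text
time_s: 17.02
ee_pos: [0.5328, -0.2588, 0.1384]
eef_rot: [0.994, -0.105, -0.003, -0.002]
wrist_force: [-0.2, 0.1, -1.4]
opening: 0.177
finger_force: 62.2
```

Call:
servo_tool(series=[[0,0,0,0,0,0,-1],[0,0,0,0,0,0,-1]])

```text
time_s: 17.18
ee_pos: [0.5355, -0.2579, 0.142]
eef_rot: [0.995, -0.103, 0.0, -0.0]
wrist_force: [0.1, -0.1, -2.6]
opening: 0.174
finger_force: 62.2
```

Run:
```python
from h import *
row((.5336,-.260,.0668),tool(-12)); print(telemetry.get_obs()["wrist_force"])
```

```text
t 17.18 row [-0.15  0.25  7.52] [-0.1 -0.   0.1]
[ 0.10561162 -0.09424289 -2.63984264]
```

Call:
servo_tool(series=[[-0.1,0.2,2,0,0,0,-1],[-0.1,0.2,4,0,0,0,-1],[-0.1,0.2,5.5,0,0,0,-1],[-0.1,0.2,6.5,0,0,0,-1],[-0.1,0.2,7,0,0,0,-1],[-0.1,0.2,7.3,0,0,0,-1],[-0.1,0.2,7.3,0,0,0,-1],[-0.1,0.2,7.3,0,0,0,-1],[-0.1,0.2,7.3,0,0,0,-1]])

```text
time_s: 17.93
ee_pos: [0.5337, -0.2607, 0.0681]
eef_rot: [0.995, -0.104, -0.0, -0.0]
wrist_force: [-0.3, 0.1, -2.0]
opening: 0.174
finger_force: 62.2
```

Call:
servo_tool(series=[[0,0,0.1,0,0,0,-1],[0,0,0.2,0,0,0,-1],[0,0,0.2,0,0,0,-1]])

```text
time_s: 18.18
ee_pos: [0.5336, -0.2605, 0.0668]
eef_rot: [0.995, -0.104, -0.0, -0.001]
wrist_force: [-2.6, 2.7, 6.7]
opening: 0.175
finger_force: 63.5
```

It is resting on the bat. Release and retreat straight up.

Call:
servo_tool(series=[[0,0,-0.1,0,0,0,-0.2],[0,0,-0.1,0,0,0,0.1],[0,0,-0.1,0,0,0,0.1],[0,0,-0.1,0,0,0,0.1],[0,0,-2,0,0,0,0.1],[0,0,-5,0,0,0,0.1],[0,0,-9,0,0,0,0.1],[0,0,-13,0,0,0,0.1],[-4,0,-16,0,0,0,0.1],[-8,0,-16,0,0,0,0.1]])

```text
time_s: 19.02
ee_pos: [0.4629, -0.247, 0.2293]
eef_rot: [0.995, -0.103, 0.004, 0.002]
wrist_force: [-0.4, -0.4, 0.5]
opening: 0.551
finger_force: 0.0
```

Run:
```python
from h import *
P=camera_params("wrist");w=camera("wrist");s=camera("side");c=camera("scene");cv2.imwrite("pics/w9.png",w);np.save("w9.npy",P,allow_pickle=True)
k=np.zeros((600,800,3),np.uint8);k[:400,:640]=w;k[400:,:320]=cv2.resize(s,(320,200));k[400:,330:650]=cv2.resize(c,(320,200));cv2.imwrite("pics/p9.png",k)
```

```text
(no output)
```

View pics/p9.png

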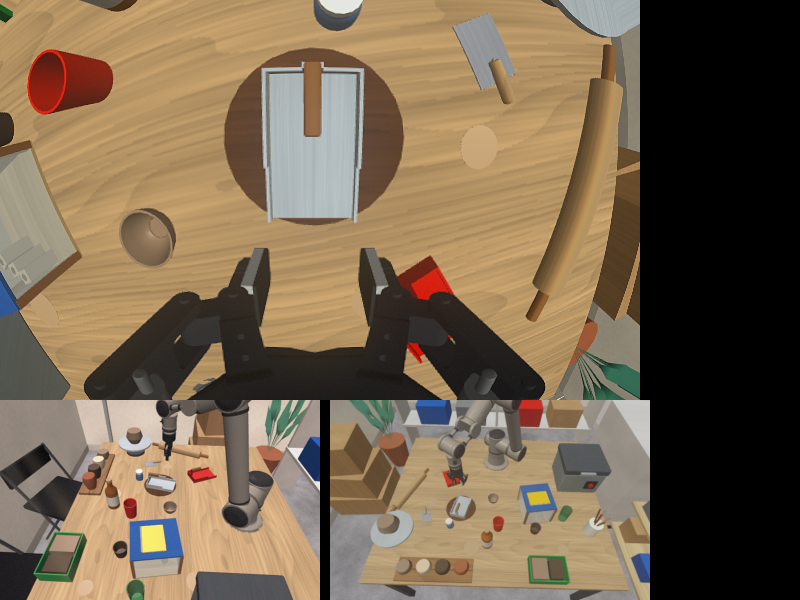

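The empty scoop sits level in the middle of the bat: the handle is at column 313, and the bat spans columns 225 to 403. The props' ends show through the box's clear wall at (15,265), the flap is closed, and nothing else has been disturbed.

```bash
python3 -c "
from bench import ticket;print(ticket.sign_off())"
```

```text
the job is handed in; nothing more can be done
None
```

The job is done and handed in at about 19 s of robot time: all three props were tipped into the return box, the flap is closed, the empty scoop is back level on the middle of its bat, and the last pictures show nothing else moved.

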